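Open the bead shaker on its tipping stand and pour out the big beads

ROBOT

A 6-joint arm with a two-finger parallel gripper is mounted at the origin on the work surface. World frame = base frame: x ahead of the robot, y to its left, z up, the work surface at z = 0. Lengths are in mm, angles in rad, forces in N, time in s.
With the tool pointing down it reaches from about 275 to 750 mm from the base axis. Payload 10.2 kg.
Tool frame: the origin (TCP) lies at the very end of the fingers, on their centre line; the grasp point (between the pads) lies 19 mm behind it; z points along the fingers, y is the direction in which the jaws open and shut (so a half turn about z gives the same grasp; the last joint's range is limited). The gripper opens to 85 mm and grips with 20 to 120 N. Pads are 22 mm wide; open, the fingers measure 114 mm over their backs; the gripper's body (76 mm by 85 mm) begins 54 mm behind the grasp point. The pads swing forward as they close: fully open they stand 13 mm farther back than shut.
Start: joints at [-1.331, 0.313, 1.498, -0, 1.331, -0.223], TCP at [234.378, -469.785, 231.294] pointing down, gripper open.
Joint ranges: [-2.94, 2.94], [-0.97, 2.17], [0.19, 2.56], [-1.23, 4.37], [0.02, 3.11], [-2.88, 2.88]. Speed limits (rad/s): [2.39, 2.39, 3.01, 3.14, 3.14, 3.14].

INTERFACE

Orientations are given as a unit quaternion [w, x, y, z].
In Python, from rig import sensors, imaging, ctrl gives the robot as it stands.
- The arm moves only by the shell command python3 -m creep 'ROWS' [FORCE]. ROWS is JSON, a list of rows, each an object with "grip": the finger opening in mm, from 0 to 85.4; "linear": the shift along the tool's x, y, z in mm, a list of three; "rot": the turn, a rotation vector about the tool's x, y, z in rad, a list of three. A call has 1 to 12 rows; each row shifts and turns the commanded pose from where the row before left it, along the tool's axes as they then stand; what a row does not reach is not made up. A row lasts 1/12 s, in which the tool goes at most 41.7 mm and 7.16 degrees, less where a joint would pass 70% of its speed; a pose out of reach is approached as far as the arm can. A call with a gripper value outside its range is refused whole. The fingers move at their own pace and stop on an object; FORCE is the grip in N (left out, the last holds). Time passes only in rows, so rows that do not move let the fingers close. It gives the time, the measured TCP pose, the force and the opening at its end, in the units of the state.
- sensors.sense(): the state, without advancing time (a new reading comes with each control period).
- imaging.capture(name): name is "scene" or "top" or "wrist"; returns (picture, depth): 480x640x3 uint8, red, green, blue; 480x640 float32, mm along the optical axis (not along the pixel's ray), 0 where there is no reading.
- imaging.camera_params(name): a dict with "intrinsics" (3x3 intrinsics, pixels), "R" (3x3) and "t" (3): a world point X has camera coordinates R X + t. Camera axes: x right, y down, z forward; pixel columns grow to the right and rows downward; lengths in mm; the calibration is good to about 2 mm. A picture is of the moment at which its call begins: read the wrist's pose just before it. camera_params takes no time and is no camera call; for the wrist camera it gives the pose at the moment of the call.
- ctrl.finish_job(): hands the job in, once; it reports no verdict.
The state is a dict: "time_s": time; "joints": joint angles; "dq": joint speeds; "tau": joint torques, N m; "eef_pos": TCP position; "ee_rot": TCP orientation; "force": force on the tool from outside, world axes, zero at the start; "wrist_torque": the same for the moment, N m; "grip_width": opening from 0.0 (shut) to 1.0 (fully open).
Only numpy, scipy, OpenCV 4.12 (cv2) and the standard library are available. Lean on these libraries where they do the work, as an engineer would, in place of code of your own. Each camera call takes 0.05 s, during which the arm holds its last target.

TASK

Some beads are too big for the holes of the shaker jar's perforated cap. With the jar still leaning at rest in its stand, unscrew the cap (anticlockwise) and lay it fully on the round flat wooden bat, open side down; then tip the jar over by its crank so that all four beads run out into the white bowl in front of it. Do not move the bowl or the other things on the table.

Things in the scene. Friction and masses are not known exactly. Their poses are not given: they have to be found in the camera images.
- stand: dark steel stand, fixed: base plate 125 mm wide (y), 12 mm thick, from 30 mm in front to 100 mm behind the pivot; two uprights 150 mm tall at y = +-50 mm carry the jar's pivot. Origin on the table under the middle of the pivot. Its y axis is the pivot's direction, z is up; the jar leans and pours towards its -x.
- pivot (a point): middle of the pivot, in the jar's axis, 135 mm above the table; axes as the stand's.
- jar (a joint): turn of the jar about the stand's y axis, rad. 0: at rest on its stop, jar axis leaning 30 degrees from vertical to the stand's -x; grows as the mouth tips further over to -x, up to 1.66 at the other stop (mouth pointing 35 degrees below level). Stiff (0.2 N m): stays where it is left. Beads run out at about 1.3 and more; tip slowly.
- jar_mouth (a point): centre of the rim of the clear cylindrical jar (47 mm outside, 42 mm inside, 105 mm long); its z axis is the jar's axis, pointing out of the mouth. The rim is 60 mm from the pivot. Two lugs outside the neck hold the cap.
- crank_grip (a point): middle of the graspable part of the crank's level wooden handle: round bar 12 mm thick along the stand's y, from y = +63 to +121 mm (this point at +95). Turns with the jar on a circle of 85 mm radius about the pivot: at rest 62 mm behind (+x) and 58 mm above it, fully tipped 63 mm in front (-x) and 57 mm above. Takes about 3 N along the arc.
- cap: perforated aluminium screw cap, 63 mm wide, 34 mm tall, 60 g, loose, on the jar. Origin at the centre of its open end, z along its axis to the perforated top (at +34 mm). Quarter-turn lugs: turned anticlockwise (seen from the top) it is locked up to 0.75 rad, pulls straight off along its axis between 0.9 and 1.9 rad (best 1.35), then meets a stop; clockwise, a stop after 0.15. Turns easily.
- bat: round flat plywood slab (a potter's bat), 140 mm in diameter, 12 mm thick, fixed on the table; it lies to one side of the stand (either side; the round dish of similar size lies on the other). Origin at the centre of its underside, top at +12 mm.
- dish: shallow white dish 140 mm wide, 24 mm tall, on the table on the other side, fixed; a bystander, not the place for the cap.
- bowl: open white bowl, rim 160 mm wide, 50 mm tall, loose on the table in front of the stand, already where the beads fall. Origin at the centre of its underside.
- bead0: white ceramic bead, a ball 20 mm in diameter, inside the jar at the start; origin at its centre
- bead1: white ceramic bead, a ball 20 mm in diameter, inside the jar at the start; origin at its centre
- bead2: white ceramic bead, a ball 20 mm in diameter, inside the jar at the start; origin at its centre
- bead3: white ceramic bead, a ball 20 mm in diameter, inside the jar at the start; origin at its centre
- crock: white ceramic tool crock, 72 mm wide, 95 mm tall, with modelling tools standing in it to 185 mm; bystander
- pinch_pot: small terracotta cup, 70 mm wide, 50 mm tall; bystander
- vase: green glazed vase, 125 mm tall; bystander
- brush: brush lying flat; bystander
- spatula: spatula lying flat; bystander
- glaze_jar: closed jar, 64 mm wide, 85 mm tall; bystander
- clay_block: grey block of clay, 90 x 70 x 50 mm; bystander
- rib: wooden disc (shaping rib) 56 mm wide, 6 mm thick; bystander

How it is judged (in metres and radians):
On the way, in this order (a step that is already met when the one before it is completed fails the run):
1. the cap is unscrewed and off the jar while the jar still leans at rest (distance between cap and jar_mouth above 0.08 m and value of joint jar below 0.3 rad), for 0.1 s.
2. the cap lies on the bat, open side down, let go, before the jar is tipped (horizontal distance between cap and bat below 0.04 m and z of cap in the frame of bat below 0.018 m and angle between cap's own z axis and vertical below 0.15 rad and linear speed of cap below 0.03 m/s and value of joint jar below 0.3 rad and contact force between cap and the fingers below 0.1 N), for 0.2 s.
At the end, for the whole second after the job is handed in: The cap lies flat on the wooden bat, open side down, its centre within 40 mm of the bat's, and all four beads are at rest in the bowl (horizontal distance between cap and bat below 0.04 m and z of cap in the frame of bat below 0.018 m and angle between cap's own z axis and vertical below 0.15 rad and linear speed of cap below 0.03 m/s and horizontal distance between each of bead0, bead1, bead2, bead3 and bowl below 0.075 m and height (world z) of each of bead0, bead1, bead2, bead3 below 0.045 m and linear speed of each of bead0, bead1, bead2, bead3 below 0.08 m/s); the robot touches nothing.
It fails at once if the bowl is shifted by more than 30 mm (distance of bowl from where it was at the start of the episode above 0.03 m).
It fails at once if a bystander is shifted by more than 40 mm (distance of any of crock, pinch_pot, vase, brush, spatula, glaze_jar, clay_block, rib from where it was at the start of the episode above 0.04 m).
It also fails if it takes over 67 s, if anything falls off the work surface, if the arm or the gripper's body presses on something with over 40 N, if the wrist force passes 120 N, or if a joint passes its speed limit or range.

## Working session

There is one attempt and no reset: what is moved stays moved. The work goes in short steps, Python scripts to look and compute and a shell command to move; the robot and the scene stay as the last step left them, time stands still between calls to the robot, and variables do not carry over. Pictures are saved under pics/ and viewed, and the job is handed in when it is done.

```bash
ls; mkdir -p pics
python3 - <<'E'
from rig import sensors, imaging, ctrl
import cv2,numpy as np
print(sensors.sense())
for n in ("scene","top","wrist"):
    p,d=imaging.capture(n); cv2.imwrite(f"pics/{n}0.png",p[:,:,::-1]); np.save(f"pics/{n}0d.npy",d)
    c=imaging.camera_params(n); print(n,c)
    np.savez(f"pics/{n}0.npz",K=c["intrinsics"],R=c["R"],t=c["t"],p=p,d=d)
E
```

```text
pics
{'time_s': 0.0, 'joints': array([-1.33138990e+00,  3.13464729e-01,  1.49841680e+00, -5.29911551e-06,
        1.33103443e+00, -2.23424311e-01]), 'dq': array([-8.76197421e-04,  6.11589254e-05, -3.18565587e-04, -3.71269209e-04,
        1.23334393e-03, -6.52231768e-04]), 'tau': array([ 3.34815013e-04, -4.12267613e+01, -2.59744012e+01, -1.80356988e-04,
        4.08674794e-03,  1.43564034e-05]), 'eef_pos': array([ 234.31729368, -469.52087359,  230.73518588]), 'ee_rot': array([-6.61607831e-04,  9.73342389e-01,  2.29355958e-01, -7.86049170e-06]), 'force': array([0.07023278, 0.1671858 , 0.84426023]), 'wrist_torque': array([ 0.04362704,  0.00903474, -0.03922659]), 'grip_width': 1.0040793349356196}
scene {'intrinsics': array([[491.88006666,   0.        , 318.64867325],
       [  0.        , 491.88006666, 238.54722975],
       [  0.        ,   0.        ,   1.        ]]), 'R': array([[-0.75632087,  0.65413405,  0.00934864],
       [ 0.52467302,  0.6150477 , -0.58858691],
       [-0.3907646 , -0.44025558, -0.80837989]]), 't': array([ 488.18343746, -224.18069031, 1716.13876159])}
top {'intrinsics': array([[607.14662089,   0.        , 325.42195928],
       [  0.        , 607.14662089, 234.71264041],
       [  0.        ,   0.        ,   1.        ]]), 'R': array([[-0.00940709, -0.99990702,  0.00987197],
       [-0.98174398,  0.00735972, -0.19006469],
       [ 0.18997436, -0.01147971, -0.98172193]]), 't': array([ -33.17299134,  634.44619747, 1418.82444149])}
wrist {'intrinsics': array([[347.71308458,   0.        , 315.6465969 ],
       [  0.        , 347.71308458, 237.99658509],
       [  0.        ,   0.        ,   1.        ]]), 'R': array([[ 0.44581049, -0.89512612, -0.00149398],
       [-0.85604046, -0.42683082,  0.29156505],
       [-0.26162517, -0.12870385, -0.95654984]]), 't': array([-524.38283842,  -37.73691666,  378.4944713 ])}
```

View pics/scene0.png

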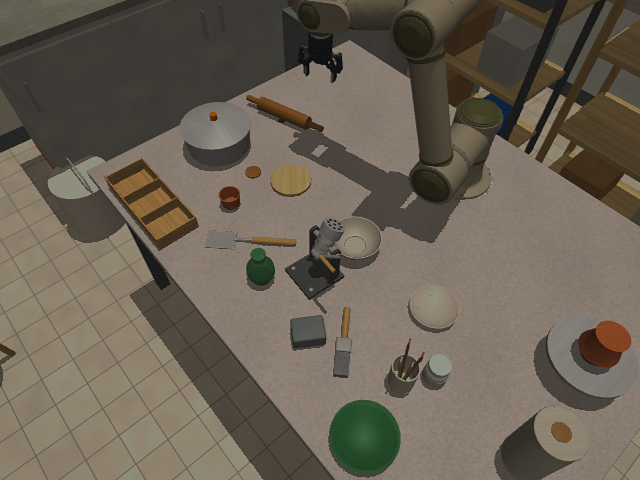

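View pics/top0.png

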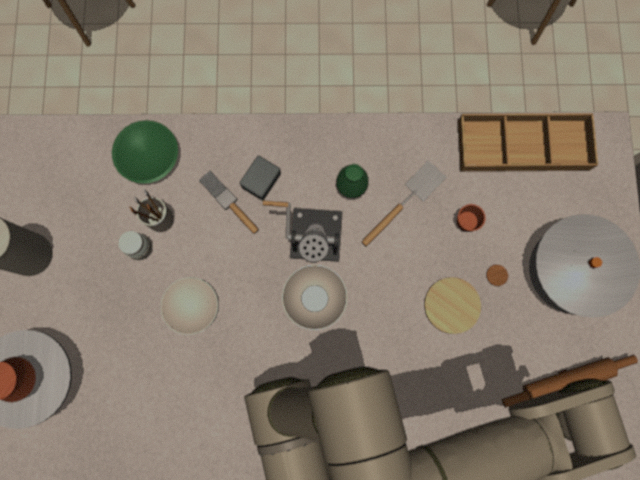

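View pics/wrist0.png

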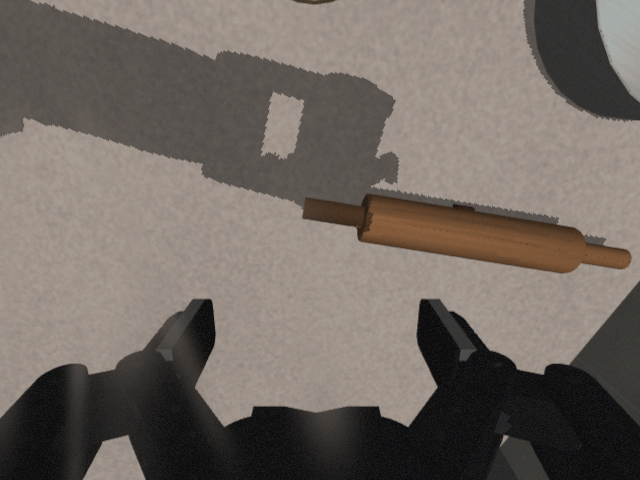

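The top view shows the bat at (453,306), the bowl at (314,298), the stand at (316,235) with the cap at (313,248), and the crank handle at (276,204). The dish is on the left at (190,305). Next I'll measure these.

```bash
cat > h.py <<'E'
import numpy as np,cv2
def load(n): return np.load(f"pics/{n}.npz")
def ray(z,u,v):
    K,R,t=z["K"],z["R"],z["t"]
    d=R.T@np.linalg.solve(K,np.array([u,v,1.])); return -R.T@t, d
def onplane(z,u,v,h):
    o,d=ray(z,u,v); return o+d*(h-o[2])/d[2]
def cloud(z):
    K,R,t,d=z["K"],z["R"],z["t"],z["d"]
    v,u=np.mgrid[0:480,0:640]
    c=np.stack([(u-K[0,2])*d/K[0,0],(v-K[1,2])*d/K[1,1],d],-1)
    P=(c-t)@R; P[d==0]=np.nan; return P
def proj(z,X):
    c=z["R"]@np.asarray(X,float)+z["t"]; p=z["K"]@c; return p[:2]/p[2]
E
python3 - <<'E'
from h import *
z=load("top0"); P=cloud(z); p=z["p"]
hsv=cv2.cvtColor(p,cv2.COLOR_RGB2HSV)
def cont(m,box):
    mm=np.zeros_like(m,np.uint8);x0,y0,x1,y1=box;mm[y0:y1,x0:x1]=m[y0:y1,x0:x1]*255
    c=max(cv2.findContours(mm,0,1)[0],key=cv2.contourArea);return c,mm
c,_=cont((hsv[...,1]>90)&(hsv[...,2]>100),(415,270,490,345)); (u,v),r=cv2.minEnclosingCircle(c);e=cv2.fitEllipse(c)
print("bat",u,v,r,e,onplane(z,*e[0],12),np.nanmedian(P[295:315,445:460,2]))
c,_=cont(P[...,2]>25,(270,255,355,340));print(cv2.fitEllipse(c))
# stand base plate
c,mm=cont((hsv[...,2]<75)&(P[...,2]<30)&(P[...,2]>5),(285,200,350,270)); 
q=cv2.boxPoints(cv2.minAreaRect(c)); print([onplane(z,*a,12).round(1) for a in q])
# cap: high points
s=P[220:275,285:345]; print("z max",np.nanpercentile(s[...,2],[50,90,95,99]))
k=s[...,2]>190; print(np.nanmean(s[k],0),k.sum())
# wood handle
m=(hsv[...,1]>110)&(hsv[...,2]>70); c,mm=cont(m,(255,195,292,214)); r=cv2.minAreaRect(c);print("handle",r, P[195:214,262:290][mm[195:214,262:290]>0].mean(0))
cv2.imwrite("pics/crop.png",cv2.resize(p[190:345,245:400,::-1],None,fx=5,fy=3.8,interpolation=2))
zs=load("scene0");cv2.imwrite("pics/crops.png",cv2.resize(zs["p"][200:330,260:400,::-1],None,fx=5,fy=4.5,interpolation=2))
E
```

```text
bat 452.29998779296875 304.7727355957031 27.903766632080078 ((452.6470947265625, 304.0007629394531), (46.681514739990234, 51.295902252197266), 98.46707916259766) [ 466.94384023 -351.75461177   12.        ] 11.28070574092364
((314.24078369140625, 296.6791076660156), (64.85125732421875, 65.02734375), 12.571345329284668)
[array([587.1,  50.7,  12. ]), array([712.7,  42.6,  12. ]), array([703.4, -79.7,  12. ]), array([578. , -69.7,  12. ])]
z max [ 16.53367917 191.1055877  197.48435637 204.05619964]
[594.07616855 -11.17699573 197.32852769] 357
handle ((274.5486755371094, 203.26991271972656), (23.08209228515625, 3.2594311237335205), 3.814074993133545) [679.73068806  75.25165984 198.02393839]
```

View pics/crop.png

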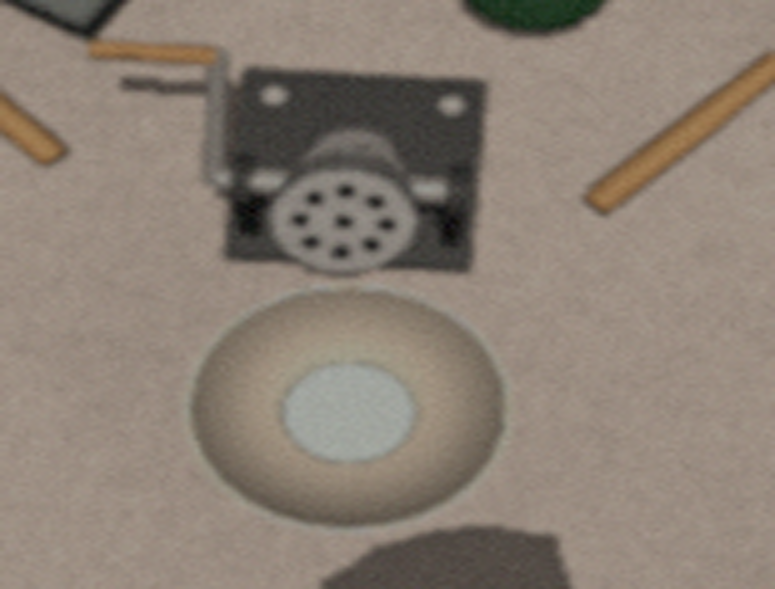

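View pics/crops.png

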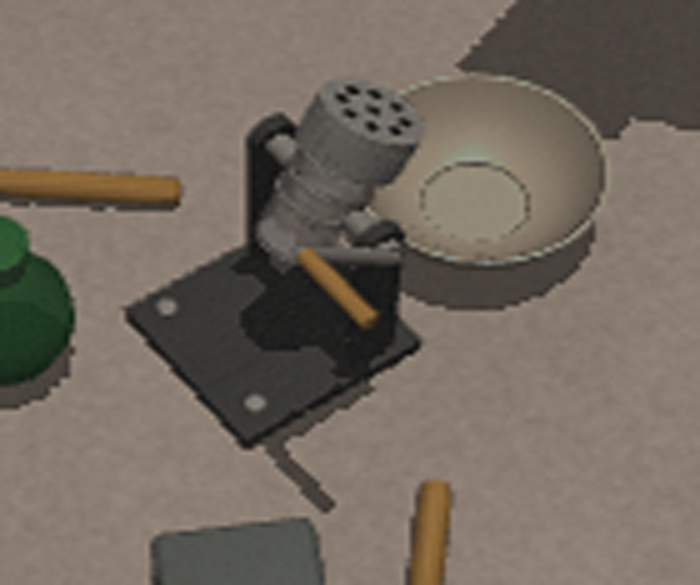

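Run:
```python
from h import *
z=load("top0"); P=cloud(z); p=z["p"]
yaw=np.radians(-4.0); xh=np.array([np.cos(yaw),np.sin(yaw),0]); yh=np.array([-np.sin(yaw),np.cos(yaw),0]); Z=np.array([0,0,1.])
a=-.5*xh+.866*Z
# top-face plane of the cap: pts within
s=P[225:275,288:340].reshape(-1,3); s=s[s[:,2]>150]
for it in range(1):
    h=s@a; print(np.percentile(h,[10,50,80,90,95]))
for piv in ([609,-11.5,135],):
    piv=np.array(piv,float); r=(s-piv); h=r@a; print(np.histogram(h,bins=np.arange(60,115,4)))
    k=(h>86); q=r[k]; print("ctr",(q@xh).mean(),(q@yh).mean(),(q@a).mean(),k.sum(), "y range",(q@yh).min(),(q@yh).max(), "axis-perp x",(q@(xh*.866+.5*Z)).min(),(q@(xh*.866+.5*Z)).max())
# two-view triangulation of cap top centre
zs=load("scene0")
o1,d1=ray(z,313.6,247.9); o2,d2=ray(zs,260+371/5,200+110/4.5)
A=np.stack([d1,-d2],1); l=np.linalg.lstsq(A,o2-o1,rcond=None)[0]; p1=o1+d1*l[0];p2=o2+d2*l[1]; print("tri",p1,p2)
print("bowl rim ctr",onplane(z,314.24,296.68,50))
```

```text
[-153.94246885 -126.10013102 -123.19524262 -122.03958755 -120.97785915]
(array([331, 152,   7,   1,   0,   0,   0,   0,   0,   0,   0,   0,   0]), array([ 60,  64,  68,  72,  76,  80,  84,  88,  92,  96, 100, 104, 108,
       112]))<stdin>:11: RuntimeWarning: Mean of empty slice.
  ret = ret.dtype.type(ret / rcount)
Traceback (most recent call last):
ValueError: zero-size array to reduction operation minimum which has no identity
```

Run:
```python
from h import *
z=load("top0"); P=cloud(z); p=z["p"]
yaw=np.radians(-4.0); xh=np.array([np.cos(yaw),np.sin(yaw),0]); yh=np.array([-np.sin(yaw),np.cos(yaw),0]); Z=np.array([0,0,1.])
a=-.5*xh+.866*Z
s=P[225:275,288:340].reshape(-1,3); s=s[s[:,2]>150]
piv=np.array([609,-11.5,135.]); r=s-piv;h=r@a
q=r[(h>58)]; w=q@(xh*.866+.5*Z); y=q@yh
print(len(q),np.median(q@a),"y",y.mean(),y.min(),y.max(),"w",w.mean(),w.min(),w.max())
c=q.mean(0); n=np.linalg.svd(q-c,full_matrices=False)[2][2]; print("normal",n, "vs",a)
zs=load("scene0")
o1,d1=ray(z,313.6,247.9); o2,d2=ray(zs,260+371/5,200+110/4.5)
A=np.stack([d1,-d2],1); l=np.linalg.lstsq(A,o2-o1,rcond=None)[0]; p1=o1+d1*l[0];p2=o2+d2*l[1]; print("tri",p1,p2,"pred",piv+64*a)
print("bowl rim ctr",onplane(z,314.24,296.68,50))
```

```text
576 62.34163550886997 y -0.4586774529933837 -31.01519479386583 29.50839610795398 w 3.7901442324661057 -27.588493320034935 35.093026596889224
normal [-0.50207116  0.04671316  0.86356379] vs [-0.49878203  0.03487824  0.866     ]
tri [579.7814981  -10.60527929 189.39610617] [581.11176937 -12.29962022 189.60987635] pred [577.07795039  -9.26779284 190.424     ]
bowl rim ctr [484.50588682 -10.31398297  50.        ]
```

```bash
cat >> h.py <<'E'
from scipy.spatial.transform import Rotation as Ro
def tilt(deg_down_azi, psi, lean=30):
    "tool R: leaned by lean deg along azimuth (z pointing +azi and down); psi = tool x azimuth when upright"
    az=np.radians(deg_down_azi); Rd=Ro.from_euler('z',psi,degrees=True)*Ro.from_euler('x',180,degrees=True)
    ax=np.array([-np.sin(az),np.cos(az),0])
    return Ro.from_rotvec(-np.radians(lean)*ax)*Rd
def plan(Xt,Rt,X=None,R=None):
    from rig import sensors
    s=sensors.sense(); X=s["eef_pos"] if X is None else np.array(X,float)
    w,x,y,z_=s["ee_rot"]; R=Ro.from_quat([x,y,z_,w]) if R is None else R
    rv=(R.inv()*Rt).as_rotvec(); lin=R.inv().apply(np.array(Xt)-X)
    print("t",round(s["time_s"],2),"q",s["joints"].round(2),"X",X.round(1),"F",s["force"].round(1),"grip",round(s["grip_width"]*85.4,1))
    print("lin(tool,now)",lin.round(1),np.linalg.norm(lin).round(1),"rotvec",rv.round(3),np.degrees(np.linalg.norm(rv)).round(1),"lin in target axes",Rt.inv().apply(np.array(Xt)-X).round(1))
    return R
E
python3 - <<'E'
from h import *
R=tilt(-4.3,50); print(R.as_matrix().round(3))
plan([545,-9,250],R)
E
```

```text
[[ 0.565  0.658  0.499]
 [ 0.772 -0.635 -0.037]
 [ 0.292  0.406 -0.866]]
t 0.15 q [-1.33  0.31  1.5   0.    1.33 -0.22] X [ 234.3 -469.6  230.9] F [-0.2 -0.4  0.5] grip 85.4
lin(tool,now) [ 483.6 -273.5  -18.8] 555.9 rotvec [-0.357  0.388 -0.401] 38.0 lin in target axes [536.6 -80.3 121.1]
```

```bash
python3 -m creep '[{"grip":85,"linear":[34,-19,-2],"rot":[0,0,0]},{"grip":85,"linear":[34,-19,-2],"rot":[0,0,0]},{"grip":85,"linear":[34,-19,-2],"rot":[0,0,0]},{"grip":85,"linear":[34,-19,-2],"rot":[0,0,0]},{"grip":85,"linear":[34,-19,-2],"rot":[0,0,0]},{"grip":85,"linear":[34,-19,-2],"rot":[0,0,0]},{"grip":85,"linear":[34,-19,-2],"rot":[0,0,0]},{"grip":85,"linear":[34,-19,-2],"rot":[0,0,0]},{"grip":85,"linear":[34,-19,-2],"rot":[0,0,0]},{"grip":85,"linear":[34,-19,-2],"rot":[0,0,0]},{"grip":85,"linear":[34,-19,-2],"rot":[0,0,0]},{"grip":85,"linear":[0,0,0],"rot":[0,0,0]}]' 30
python3 - <<'E'
from h import *
plan([545,-9,250],tilt(-4.3,50))
E
```

```text
time_s: 1.15
eef_pos: [478.0, -110.9, 253.4]
ee_rot: [-0.001, 0.973, 0.232, 0.001]
force: [-0.1, 0.1, 0.0]
grip_width: 0.995
t 1.15 q [-0.47  0.22  1.56  0.    1.36  0.63] X [ 478.  -110.9  253.4] F [-0.1  0.1  0. ] grip 85.0
lin(tool,now) [105.8 -60.6   3.6] 122.0 rotvec [-0.358  0.386 -0.395] 37.7 lin in target axes [115.5 -22.   32.6]
```

```bash
python3 -m creep '[{"grip":85,"linear":[0,0,0],"rot":[-0.06,0.064,-0.066]},{"grip":85,"linear":[0,0,0],"rot":[-0.06,0.064,-0.066]},{"grip":85,"linear":[0,0,0],"rot":[-0.06,0.064,-0.066]},{"grip":85,"linear":[0,0,0],"rot":[-0.06,0.064,-0.066]},{"grip":85,"linear":[0,0,0],"rot":[-0.06,0.064,-0.066]},{"grip":85,"linear":[0,0,0],"rot":[-0.06,0.064,-0.066]},{"grip":85,"linear":[29,-5.5,8],"rot":[0,0,0]},{"grip":85,"linear":[29,-5.5,8],"rot":[0,0,0]},{"grip":85,"linear":[29,-5.5,8],"rot":[0,0,0]},{"grip":85,"linear":[29,-5.5,8],"rot":[0,0,0]},{"grip":85,"linear":[0,0,0],"rot":[0,0,0]}]' 30
python3 - <<'E'
from h import *
from rig import imaging
plan([545,-9,250],tilt(-4.3,50))
c=imaging.camera_params("wrist"); p,d=imaging.capture("wrist"); cv2.imwrite("pics/w1.png",p[:,:,::-1]); np.savez("pics/w1.npz",K=c["intrinsics"],R=c["R"],t=c["t"],p=p,d=d)
z=load("w1"); print(proj(z,[580,-11,190]))
E
```

```text
time_s: 2.07
eef_pos: [544.6, -10.6, 249.6]
ee_rot: [0.128, 0.876, 0.408, 0.224]
force: [0.4, -0.6, 0.3]
grip_width: 0.991
t 2.07 q [-0.28  0.09  1.82  0.15  0.73  0.33] X [544.6 -10.6 249.6] F [ 0.4 -0.6  0.3] grip 84.7
lin(tool,now) [ 1.6 -0.6 -0.2] 1.7 rotvec [ 0.002  0.004 -0.   ] 0.2 lin in target axes [ 1.6 -0.6 -0.2]
[315.59448906 247.78171543]
```

View pics/w1.png

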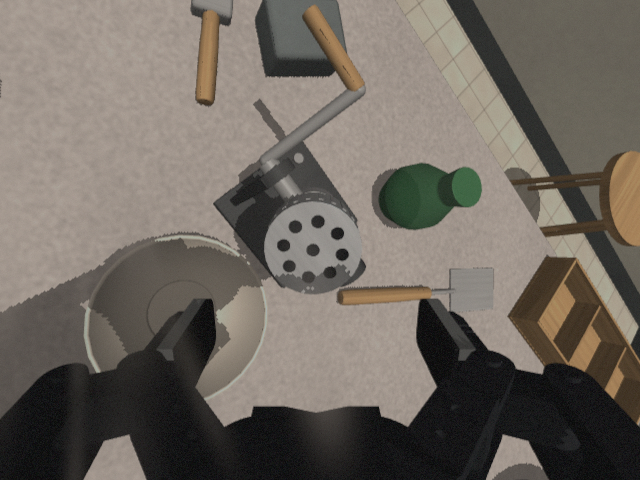

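Run:
```python
from h import *
z=load("w1"); P=cloud(z)
s=P[195:300,258:370].reshape(-1,3); s=s[s[:,2]>160]
a0=np.array([-.499,.037,.866]); h=s@a0; m=np.median(h); q=s[abs(h-m)<4]
c=q.mean(0)
for _ in range(3):
    n=np.linalg.svd(q-c,full_matrices=False)[2][2]; n*=np.sign(n[2]); q=q[abs((q-c)@n)<2]; c=q.mean(0)
print("plane",c,n,len(q), "azimuth",np.degrees(np.arctan2(-n[1],-n[0])),"lean",np.degrees(np.arccos(n[2])))
g=cv2.cvtColor(z["p"],cv2.COLOR_RGB2GRAY)
# circle contour of mask
mask=np.zeros((480,640),np.uint8); PP=np.abs((P-c)@n)<2.5; mask[195:300,258:370]=PP[195:300,258:370]*255
ct=max(cv2.findContours(mask,0,1)[0],key=cv2.contourArea); e=cv2.fitEllipse(cv2.convexHull(ct)); print(e)
o,d=ray(z,*e[0]); T=o+d*(((c-o)@n)/(d@n)); print("T",T)
o,d=ray(z,313,250); print("hole",o+d*(((c-o)@n)/(d@n)))
# azimuth from handle & pivot: pivot = T-64*a
for az in (-4.3,):
    r=np.radians(az); a=np.array([-.5*np.cos(r),-.5*np.sin(r),.866]); print(T-64*a)
R=tilt(-4.3,50)
for k in (0,): plan(T+a*k,R)
```

```text
plane [578.83499919  -9.29990284 189.56326812] [-0.49959331  0.03951387  0.86535841] 7122 azimuth -4.52222791647163 lean 30.076343975687315
((312.3990173339844, 246.58876037597656), (93.25517272949219, 97.6193618774414), 91.97137451171875)
T [579.03301158  -8.99930102 189.66385964]
hole [577.97561296 -11.01887009 189.14561393]
[610.94293585 -11.39862028 134.23985964]
t 2.12 q [-0.29  0.09  1.82  0.15  0.73  0.33] X [543.7 -12.  249.5] F [-0.9  0.2 -0.4] grip 85.0
lin(tool,now) [ 5.2 -3.1 69.3] 69.5 rotvec [0.001 0.005 0.   ] 0.3 lin in target axes [ 4.8 -3.  69.3]
```

```bash
python3 -m creep '[{"grip":85,"linear":[4.2,-2.5,15],"rot":[0,0,0]},{"grip":85,"linear":[0,0,21],"rot":[0,0,0]},{"grip":85,"linear":[0,0,21],"rot":[0,0,0]},{"grip":85,"linear":[0,0,21],"rot":[0,0,0]},{"grip":85,"linear":[0,0,21],"rot":[0,0,0]},{"grip":85,"linear":[0,0,0],"rot":[0,0,0]},{"grip":85,"linear":[0,0,0],"rot":[0,0,0]}]' 30
python3 - <<'E'
from h import *
from rig import imaging
plan(np.array([578.5,-10,189.5]),tilt(-4.4,50))
c=imaging.camera_params("wrist"); p,d=imaging.capture("wrist"); cv2.imwrite("pics/w2.png",p[:,:,::-1]); np.savez("pics/w2.npz",K=c["intrinsics"],R=c["R"],t=c["t"],p=p,d=d)
E
```

```text
time_s: 2.7
eef_pos: [592.7, -14.1, 163.9]
ee_rot: [0.128, 0.877, 0.406, 0.223]
force: [-0.9, -0.3, 0.5]
grip_width: 0.997
t 2.7 q [-0.26  0.3   1.81  0.17  0.53  0.32] X [592.7 -14.1 163.9] F [-0.9 -0.3  0.5] grip 85.1
lin(tool,now) [  2.4  -1.5 -29.4] 29.6 rotvec [ 0.001  0.006 -0.004] 0.4 lin in target axes [  2.6  -1.6 -29.4]
```

View pics/w2.png

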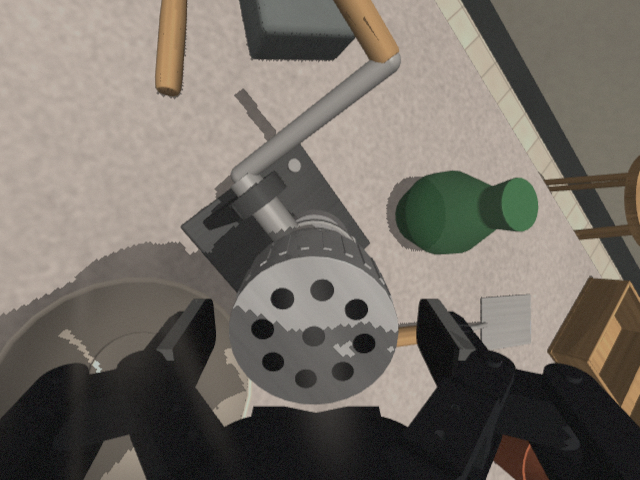

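```bash
python3 -m creep '[{"grip":85,"linear":[2,-1.3,0],"rot":[0,0,0]},{"grip":55,"linear":[0,0,0],"rot":[0,0,0]},{"grip":55,"linear":[0,0,0],"rot":[0,0,0]},{"grip":55,"linear":[0,0,0],"rot":[0,0,0]},{"grip":55,"linear":[0,0,0],"rot":[0,0,0]},{"grip":55,"linear":[0,0,0],"rot":[0,0,0]},{"grip":55,"linear":[0,0,0],"rot":[0,0,0]},{"grip":55,"linear":[0,0,0],"rot":[0,0,0]}]' 40
python3 - <<'E'
from h import *
from rig import imaging
plan(np.array([578.5,-10,189.5]),tilt(-4.4,50))
c=imaging.camera_params("wrist"); p,d=imaging.capture("wrist"); cv2.imwrite("pics/w3.png",p[:,:,::-1]); np.savez("pics/w3.npz",K=c["intrinsics"],R=c["R"],t=c["t"],p=p,d=d)
E
```

```text
time_s: 3.42
eef_pos: [593.4, -10.9, 165.8]
ee_rot: [0.129, 0.876, 0.407, 0.225]
force: [-7.7, 0.4, 8.0]
grip_width: 0.732
t 3.42 q [-0.25  0.3   1.8   0.16  0.53  0.33] X [593.4 -10.9 165.8] F [-7.7  0.4  8. ] grip 62.5
lin(tool,now) [ -1.   -0.7 -28. ] 28.0 rotvec [ 0.004  0.004 -0.002] 0.3 lin in target axes [ -0.9  -0.8 -28. ]
```

View pics/w3.png

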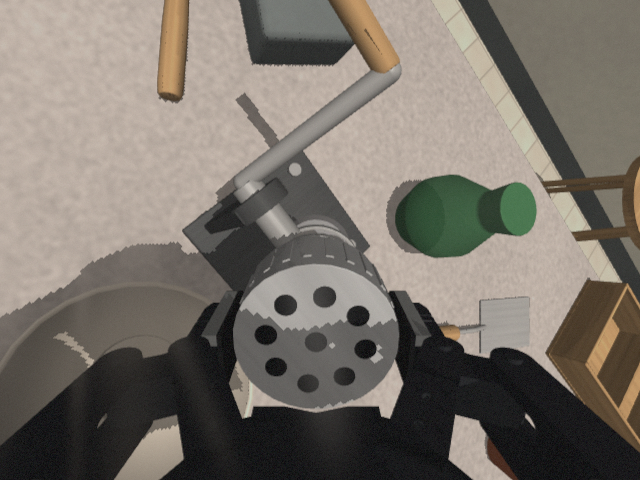

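```bash
python3 -m creep '[{"grip":55,"linear":[0,0,-1],"rot":[0,0,-0.12]},{"grip":55,"linear":[0,0,0],"rot":[0,0,-0.123]},{"grip":55,"linear":[0,0,0],"rot":[0,0,-0.123]},{"grip":55,"linear":[0,0,0],"rot":[0,0,-0.123]},{"grip":55,"linear":[0,0,0],"rot":[0,0,-0.123]},{"grip":55,"linear":[0,0,0],"rot":[0,0,-0.123]},{"grip":55,"linear":[0,0,0],"rot":[0,0,-0.123]},{"grip":55,"linear":[0,0,0],"rot":[0,0,-0.123]},{"grip":55,"linear":[0,0,0],"rot":[0,0,-0.123]},{"grip":55,"linear":[0,0,0],"rot":[0,0,-0.123]},{"grip":55,"linear":[0,0,0],"rot":[0,0,-0.123]},{"grip":55,"linear":[0,0,0],"rot":[0,0,0]}]' 40
python3 - <<'E'
from h import *
from rig import imaging
from rig import sensors
plan(np.array([578.5,-10,189.5]),tilt(-4.4,50)); print(sensors.sense()["wrist_torque"])
c=imaging.camera_params("wrist"); p,d=imaging.capture("wrist"); cv2.imwrite("pics/w4.png",p[:,:,::-1]); np.savez("pics/w4.npz",K=c["intrinsics"],R=c["R"],t=c["t"],p=p,d=d)
E
```

```text
time_s: 4.47
eef_pos: [593.0, -10.9, 165.8]
ee_rot: [0.241, 0.428, 0.866, 0.094]
force: [-0.6, 0.2, -0.2]
grip_width: 0.728
t 4.47 q [-0.25  0.3   1.8   0.16  0.53 -1.02] X [593.  -10.9 165.8] F [-0.6  0.2 -0.2] grip 62.1
lin(tool,now) [  0.2  -0.8 -27.8] 27.8 rotvec [-1.000e-03  6.000e-03  1.351e+00] 77.4 lin in target axes [ -0.6  -0.5 -27.8]
[ 4.01661082e-02  2.21628298e-01 -5.28360720e-05]
```

View pics/w4.png

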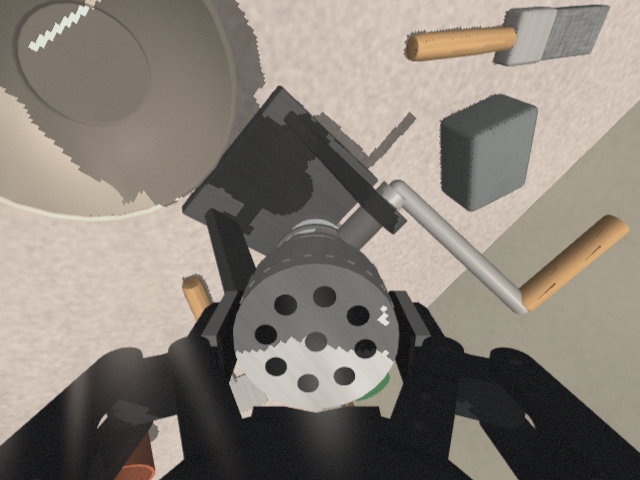

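The hole pattern (centre 316,342) kept its place between the fingers, so the cap turned the full 1.35 rad. Now I'll pull it off along its axis.

```bash
python3 -m creep '[{"grip":55,"linear":[0,0,-4],"rot":[0,0,0]},{"grip":55,"linear":[0,0,-6],"rot":[0,0,0]},{"grip":55,"linear":[0,0,-8],"rot":[0,0,0]},{"grip":55,"linear":[0,0,-8],"rot":[0,0,0]}]' 40
python3 -m creep '[{"grip":55,"linear":[0,0,-16],"rot":[0,0,0]},{"grip":55,"linear":[0,0,-20],"rot":[0,0,0]},{"grip":55,"linear":[0,0,-25],"rot":[0,0,0]},{"grip":55,"linear":[0,0,-25],"rot":[0,0,0]},{"grip":55,"linear":[0,0,0],"rot":[0,0,0]},{"grip":55,"linear":[0,0,0],"rot":[0,0,0]}]' 40
python3 - <<'E'
from h import *
from rig import imaging
plan(np.array([468,-351.5,150]),tilt(-4.4,-27,0))
for n in ("scene","wrist"):
    p,d=imaging.capture(n); 
    if n=="scene": p=cv2.resize(p[150:330,220:460],None,fx=3,fy=3)
    cv2.imwrite(f"pics/{n}5.png",p[:,:,::-1])
E
```

```text
time_s: 4.85
eef_pos: [579.8, -9.8, 188.8]
ee_rot: [0.241, 0.431, 0.865, 0.095]
force: [0.6, -0.7, -0.6]
grip_width: 0.726
time_s: 5.35
eef_pos: [537.3, -6.1, 264.0]
ee_rot: [0.242, 0.43, 0.864, 0.095]
force: [0.5, 0.1, -0.2]
grip_width: 0.725
t 5.35 q [-0.27  0.06  1.81  0.14  0.76 -1.  ] X [537.3  -6.1 264. ] F [ 0.5  0.1 -0.2] grip 61.9
lin(tool,now) [-199.  -302.    79.3] 370.3 rotvec [ 0.591 -0.412  2.607] 155.0 lin in target axes [ 95.1 339.2 114. ]
```

View pics/scene5.png

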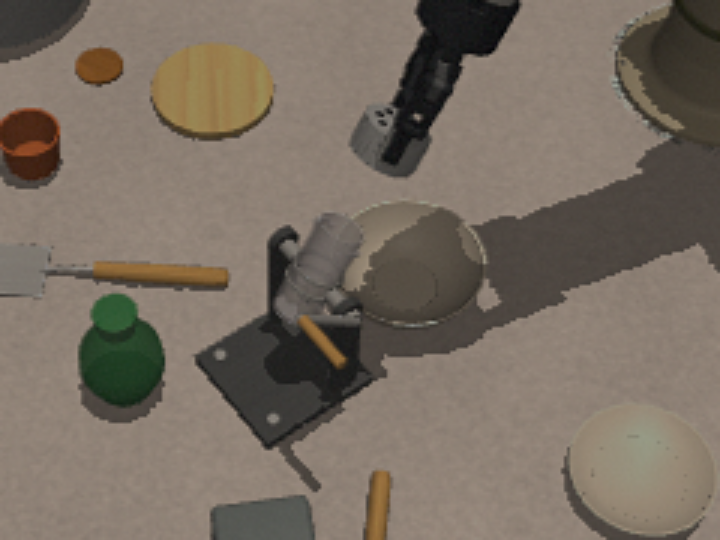

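View pics/wrist5.png

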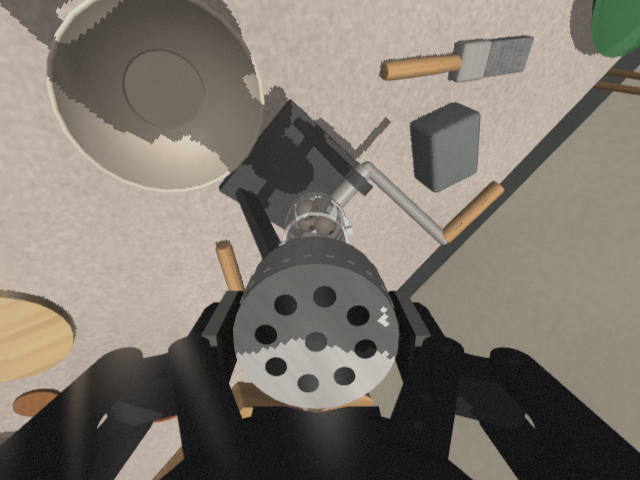

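Run:
```python
from h import *
z=load("top0"); hsv=cv2.cvtColor(z["p"],cv2.COLOR_RGB2HSV); P=cloud(z)
for th in (60,75,90):
    m=np.zeros((480,640),np.uint8); m[268:345,415:485]=((hsv[...,1]>th)&(hsv[...,2]>80))[268:345,415:485]*255
    c=max(cv2.findContours(m,0,1)[0],key=cv2.contourArea); e=cv2.fitEllipse(cv2.convexHull(c)); print(e,onplane(z,*e[0],12))
z=load("scene0"); hsv=cv2.cvtColor(z["p"],cv2.COLOR_RGB2HSV)
m=np.zeros((480,640),np.uint8); m[155:205,265:318]=((hsv[...,1]>75)&(hsv[...,2]>80))[155:205,265:318]*255
c=max(cv2.findContours(m,0,1)[0],key=cv2.contourArea); e=cv2.fitEllipse(cv2.convexHull(c)); print(e,onplane(z,*e[0],12))
plan(np.array([467,-352,120]),tilt(-4.4,127,0))
```

```text
((452.3388671875, 305.08880615234375), (56.03922653198242, 58.06919479370117), 134.4484100341797) [ 464.27395449 -350.85984769   12.        ]
((452.2947082519531, 305.03875732421875), (55.057838439941406, 56.96879959106445), 134.51971435546875) [ 464.39797565 -350.75663569   12.        ]
((452.7548828125, 304.35638427734375), (51.603843688964844, 55.89105224609375), 129.9871368408203) [ 466.06653661 -351.97822535   12.        ]
((290.2576904296875, 178.9831085205078), (30.272642135620117, 40.581974029541016), 87.51194763183594) [ 467.8254678  -353.75250454   12.        ]
t 5.45 q [-0.27  0.06  1.82  0.14  0.76 -1.  ] X [537.2  -6.1 261.7] F [-0.4  0.3 -1.4] grip 62.2
lin(tool,now) [-189.9 -313.   103.1] 380.4 rotvec [0.388 0.35  0.001] 29.9 lin in target axes [-234.  -264.2  141.7]
```

```bash
python3 -m creep '[{"grip":55,"linear":[0,0,0],"rot":[0.078,0.07,0]},{"grip":55,"linear":[0,0,0],"rot":[0.078,0.07,0]},{"grip":55,"linear":[0,0,0],"rot":[0.078,0.07,0]},{"grip":55,"linear":[0,0,0],"rot":[0.078,0.07,0]},{"grip":55,"linear":[0,0,0],"rot":[0.078,0.07,0]},{"grip":55,"linear":[-23,-26,14],"rot":[0,0,0]},{"grip":55,"linear":[-23,-26,14],"rot":[0,0,0]},{"grip":55,"linear":[-23,-26,14],"rot":[0,0,0]},{"grip":55,"linear":[-23,-26,14],"rot":[0,0,0]},{"grip":55,"linear":[-23,-26,14],"rot":[0,0,0]},{"grip":55,"linear":[-23,-26,14],"rot":[0,0,0]},{"grip":55,"linear":[-23,-26,14],"rot":[0,0,0]}]' 40
python3 -m creep '[{"grip":55,"linear":[-23,-26,14],"rot":[0,0,0]},{"grip":55,"linear":[-23,-26,14],"rot":[0,0,0]},{"grip":55,"linear":[-23,-26,14],"rot":[0,0,0]},{"grip":55,"linear":[0,0,0],"rot":[0,0,0]},{"grip":55,"linear":[0,0,0],"rot":[0,0,0]}]' 40
python3 - <<'E'
from h import *
from rig import imaging
plan(np.array([465.5,-351.5,60]),tilt(-4.4,127,0))
for n in ("scene","wrist"):
    p,d=imaging.capture(n); 
    if n=="scene": p=cv2.resize(p[100:280,200:440],None,fx=3,fy=3)
    cv2.imwrite(f"pics/{n}6.png",p[:,:,::-1])
E
```

```text
time_s: 6.45
eef_pos: [488.3, -245.8, 162.8]
ee_rot: [-0.001, 0.446, 0.895, -0.001]
force: [0.2, -0.2, -0.9]
grip_width: 0.731
time_s: 6.87
eef_pos: [467.3, -347.4, 120.6]
ee_rot: [-0.002, 0.447, 0.895, -0.0]
force: [0.0, -0.1, -0.2]
grip_width: 0.727
t 6.87 q [-0.84  0.54  1.46 -0.    1.14 -1.48] X [ 467.3 -347.4  120.6] F [ 0.  -0.1 -0.2] grip 62.0
lin(tool,now) [-2.4 -3.8 60.6] 60.8 rotvec [-0.002 -0.003 -0.002] 0.3 lin in target axes [-2.2 -3.9 60.6]
```

View pics/scene6.png

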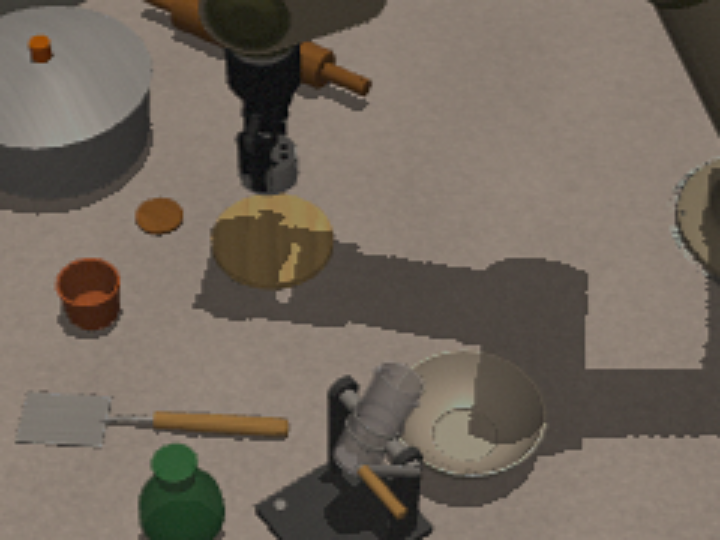

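View pics/wrist6.png

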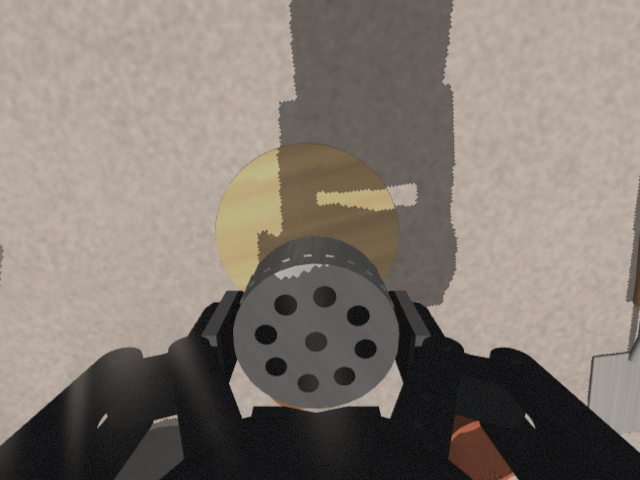

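```bash
python3 -m creep '[{"grip":55,"linear":[-2,-4,20],"rot":[0,0,0]},{"grip":55,"linear":[0,0,30],"rot":[0,0,0]},{"grip":55,"linear":[0,0,24],"rot":[0,0,0]},{"grip":55,"linear":[0,0,14],"rot":[0,0,0]},{"grip":55,"linear":[0,0,8],"rot":[0,0,0]},{"grip":55,"linear":[0,0,2],"rot":[0,0,0]},{"grip":55,"linear":[0,0,0],"rot":[0,0,0]},{"grip":55,"linear":[0,0,0],"rot":[0,0,0]}]' 40
python3 -m creep '[{"grip":55,"linear":[0,0,1],"rot":[0,0,0]},{"grip":55,"linear":[0,0,1],"rot":[0,0,0]},{"grip":55,"linear":[0,0,0],"rot":[0,0,0]}]' 40
```

```text
time_s: 7.63
eef_pos: [466.9, -350.9, 26.3]
ee_rot: [0.001, 0.445, 0.895, -0.001]
force: [-0.9, -0.3, -0.5]
grip_width: 0.729
time_s: 7.88
eef_pos: [466.3, -350.8, 23.4]
ee_rot: [0.0, 0.446, 0.895, -0.001]
force: [-0.6, -0.6, -0.3]
grip_width: 0.728
```

```bash
python3 -m creep '[{"grip":55,"linear":[0,0,1],"rot":[0,0,0]},{"grip":55,"linear":[0,0,1],"rot":[0,0,0]},{"grip":55,"linear":[0,0,1],"rot":[0,0,0]},{"grip":55,"linear":[0,0,0],"rot":[0,0,0]}]' 40
python3 -m creep '[{"grip":55,"linear":[0,0,1],"rot":[0,0,0]},{"grip":55,"linear":[0,0,0],"rot":[0,0,0]}]' 40
python3 -m creep '[{"grip":55,"linear":[0,0,1],"rot":[0,0,0]},{"grip":55,"linear":[0,0,0],"rot":[0,0,0]}]' 40
```

```text
time_s: 8.22
eef_pos: [466.1, -350.6, 19.8]
ee_rot: [-0.0, 0.446, 0.895, -0.001]
force: [-0.3, -1.0, -1.3]
grip_width: 0.727
time_s: 8.38
eef_pos: [466.2, -350.7, 18.9]
ee_rot: [-0.0, 0.446, 0.895, -0.001]
force: [-0.0, 0.2, -0.3]
grip_width: 0.731
time_s: 8.55
eef_pos: [466.2, -350.7, 17.9]
ee_rot: [-0.0, 0.446, 0.895, -0.001]
force: [0.2, 0.5, -0.4]
grip_width: 0.729
```

```bash
python3 -m creep '[{"grip":55,"linear":[0,0,0.8],"rot":[0,0,0]},{"grip":55,"linear":[0,0,0],"rot":[0,0,0]}]' 40
python3 -m creep '[{"grip":55,"linear":[0,0,0.8],"rot":[0,0,0]},{"grip":55,"linear":[0,0,0],"rot":[0,0,0]}]' 40
python3 -m creep '[{"grip":55,"linear":[0,0,0.8],"rot":[0,0,0]},{"grip":55,"linear":[0,0,0],"rot":[0,0,0]}]' 40
```

```text
time_s: 8.72
eef_pos: [466.2, -350.7, 17.4]
ee_rot: [-0.0, 0.446, 0.895, -0.001]
force: [-1.4, 0.8, 1.3]
grip_width: 0.727
time_s: 8.88
eef_pos: [466.3, -350.8, 17.4]
ee_rot: [-0.0, 0.446, 0.895, -0.001]
force: [-5.1, 3.1, 9.9]
grip_width: 0.729
time_s: 9.05
eef_pos: [466.3, -350.8, 17.3]
ee_rot: [-0.0, 0.446, 0.895, -0.001]
force: [-6.3, 5.0, 16.0]
grip_width: 0.726
```

```bash
python3 -m creep '[{"grip":55,"linear":[0,0,-1.4],"rot":[0,0,0]},{"grip":70,"linear":[0,0,0],"rot":[0,0,0]},{"grip":85,"linear":[0,0,0],"rot":[0,0,0]},{"grip":85,"linear":[0,0,0],"rot":[0,0,0]},{"grip":85,"linear":[0,0,0],"rot":[0,0,0]},{"grip":85,"linear":[0,0,0],"rot":[0,0,0]},{"grip":85,"linear":[0,0,0],"rot":[0,0,0]},{"grip":85,"linear":[0,0,-10],"rot":[0,0,0]},{"grip":85,"linear":[0,0,-25],"rot":[0,0,0]},{"grip":85,"linear":[0,0,-40],"rot":[0,0,0]},{"grip":85,"linear":[0,0,-40],"rot":[0,0,0]},{"grip":85,"linear":[0,0,-40],"rot":[0,0,0]}]' 40
python3 - <<'E'
from h import *
from rig import imaging
plan(np.array([678,80,290]),tilt(0,87,0))
c=imaging.camera_params("wrist"); p,d=imaging.capture("wrist"); cv2.imwrite("pics/w7.png",p[:,:,::-1]); np.savez("pics/w7.npz",K=c["intrinsics"],R=c["R"],t=c["t"],p=p,d=d)
z=load("w7"); P=cloud(z); m=(P[...,2]>40)&(P[...,2]<55)&(abs(P[...,0]-466)<60)&(abs(P[...,1]+351)<60); print(P[m].mean(0),np.percentile(P[m][:,2],[2,50,98]),m.sum())
E
```

```text
time_s: 10.05
eef_pos: [466.1, -350.2, 174.7]
ee_rot: [-0.0, 0.446, 0.895, -0.001]
force: [0.5, -1.1, 0.2]
grip_width: 0.994
t 10.05 q [-0.84  0.49  1.4  -0.    1.26 -1.49] X [ 466.1 -350.2  174.7] F [ 0.5 -1.1  0.2] grip 84.9
lin(tool,now) [ 215.5  428.1 -116.4] 493.2 rotvec [-0.002  0.001  0.699] 40.1 lin in target axes [ 440.7  189.1 -115.3]
[ 465.23077706 -350.43228121   44.65721987] [43.14163942 44.68035109 46.11748141] 4578
```

View pics/w7.png

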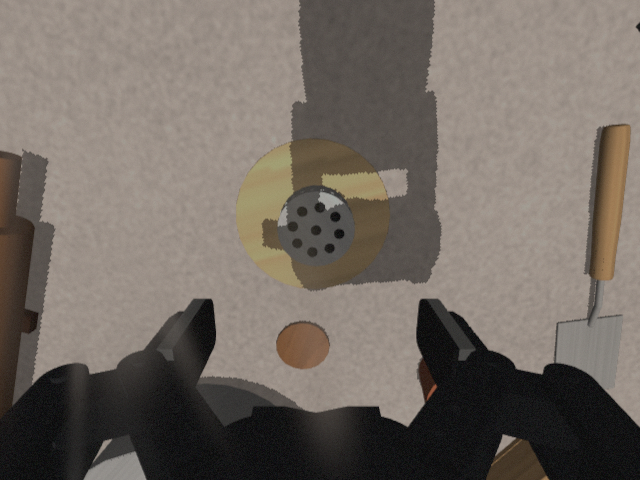

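Cap is flat on the bat: cap centre (316,228) in the image against the bat's (313,213), cap top level at z≈45. Next is the crank.

```bash
python3 -m creep '[{"grip":85,"linear":[0,0,-20],"rot":[0,0,0.12]},{"grip":85,"linear":[0,0,-20],"rot":[0,0,0.12]},{"grip":85,"linear":[0,0,-20],"rot":[0,0,0.12]},{"grip":85,"linear":[0,0,-20],"rot":[0,0,0.12]},{"grip":85,"linear":[0,0,-20],"rot":[0,0,0.12]},{"grip":85,"linear":[0,0,-20],"rot":[0,0,0.12]},{"grip":85,"linear":[0,0,0],"rot":[0,0,0]}]' 40
python3 - <<'E'
from h import *
plan(np.array([680,78,290]),tilt(0,85.6,0))
E
```

```text
time_s: 10.68
eef_pos: [467.2, -350.9, 296.7]
ee_rot: [0.004, 0.734, 0.679, -0.001]
force: [-0.5, -0.0, 1.5]
grip_width: 0.996
t 10.68 q [-0.84  0.41  1.19 -0.    1.53 -0.76] X [ 467.2 -350.9  296.7] F [-0.5 -0.   1.5] grip 85.0
lin(tool,now) [444.3 178.4   4.4] 478.8 rotvec [ 0.004  0.007 -0.002] 0.5 lin in target axes [443.9 179.3   6.7]
```

```bash
python3 -m creep '[{"grip":85,"linear":[37,14.9,0],"rot":[0,0,0]},{"grip":85,"linear":[37,14.9,0],"rot":[0,0,0]},{"grip":85,"linear":[37,14.9,0],"rot":[0,0,0]},{"grip":85,"linear":[37,14.9,0],"rot":[0,0,0]},{"grip":85,"linear":[37,14.9,0],"rot":[0,0,0]},{"grip":85,"linear":[37,14.9,0],"rot":[0,0,0]},{"grip":85,"linear":[37,14.9,0],"rot":[0,0,0]},{"grip":85,"linear":[37,14.9,0],"rot":[0,0,0]},{"grip":85,"linear":[37,14.9,0],"rot":[0,0,0]},{"grip":85,"linear":[37,14.9,0],"rot":[0,0,0]},{"grip":85,"linear":[37,14.9,0],"rot":[0,0,0]},{"grip":85,"linear":[37,14.9,0],"rot":[0,0,0]}]'
python3 -m creep '[{"grip":50,"linear":[0,0,0],"rot":[0,0,0]},{"grip":50,"linear":[0,0,0],"rot":[0,0,0]},{"grip":50,"linear":[0,0,0],"rot":[0,0,0]}]'
python3 - <<'E'
from h import *
from rig import imaging
plan(np.array([680,78,174]),tilt(0,85.6,0))
c=imaging.camera_params("wrist"); p,d=imaging.capture("wrist"); cv2.imwrite("pics/w8.png",p[:,:,::-1]); np.savez("pics/w8.npz",K=c["intrinsics"],R=c["R"],t=c["t"],p=p,d=d)
z=load("w8"); P=cloud(z); hsv=cv2.cvtColor(p,cv2.COLOR_RGB2HSV)
m=(hsv[...,1]>90)&(P[...,2]>170)&(P[...,2]<215); q=P[m]; print(len(q),q.mean(0),q.min(0),q.max(0))
v=np.linalg.svd(q[:,:2]-q[:,:2].mean(0),full_matrices=False)[2][0]; print(v, np.degrees(np.arctan2(v[1],v[0])))
print(proj(z,[680,78,193]))
E
```

```text
time_s: 11.68
eef_pos: [677.6, 81.5, 290.7]
ee_rot: [0.0, 0.732, 0.682, -0.001]
force: [1.7, -1.3, 0.1]
grip_width: 0.997
time_s: 11.93
eef_pos: [677.1, 79.2, 290.6]
ee_rot: [-0.0, 0.732, 0.681, -0.001]
force: [0.8, 0.2, 0.0]
grip_width: 0.599
t 11.93 q [-0.05  0.67  0.8  -0.    1.67  0.02] X [677.1  79.2 290.6] F [0.8 0.2 0. ] grip 51.2
lin(tool,now) [ -0.7   3.2 116.6] 116.6 rotvec [-0.002  0.002  0.005] 0.3 lin in target axes [ -1.    2.9 116.6]
1126 [679.37732322  76.29491011 196.36801382] [671.94115478  45.80664621 191.63899446] [686.62607068 103.50198934 199.44743249]
[-0.08382337 -0.99648063] -94.80836748790628
[320.80241348 240.7968073 ]
```

View pics/w8.png

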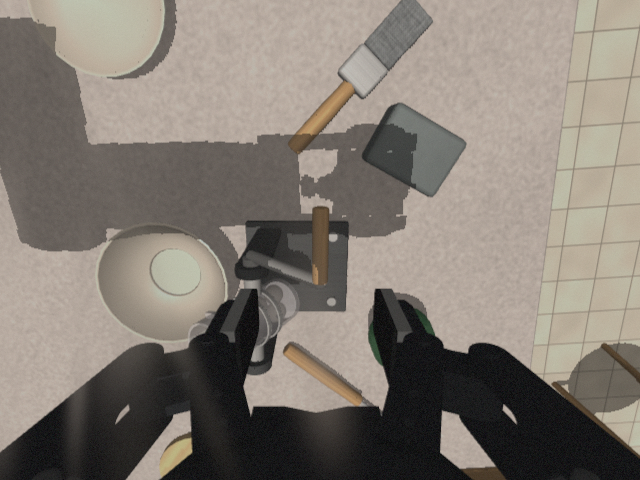

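```bash
python3 -m creep '[{"grip":50,"linear":[-1,2.7,26],"rot":[0,0,0]},{"grip":50,"linear":[0,0,30],"rot":[0,0,0]},{"grip":50,"linear":[0,0,30],"rot":[0,0,0]},{"grip":50,"linear":[0,0,20],"rot":[0,0,0]},{"grip":50,"linear":[0,0,10],"rot":[0,0,0]},{"grip":30,"linear":[0,0,0],"rot":[0,0,0]},{"grip":16,"linear":[0,0,0],"rot":[0,0,0]},{"grip":16,"linear":[0,0,0],"rot":[0,0,0]},{"grip":16,"linear":[0,0,0],"rot":[0,0,0]},{"grip":16,"linear":[0,0,0],"rot":[0,0,0]}]' 20
python3 - <<'E'
from h import *
from rig import imaging
plan(np.array([679.7,78,174]),tilt(0,85.4,0))
p,d=imaging.capture("wrist"); cv2.imwrite("pics/w9.png",p[:,:,::-1])
E
```

```text
time_s: 12.82
eef_pos: [680.2, 78.0, 176.4]
ee_rot: [0.001, 0.733, 0.681, -0.0]
force: [0.1, -0.2, -0.5]
grip_width: 0.187
t 12.82 q [-0.06  0.72  1.01 -0.    1.41  0.02] X [680.2  78.  176.4] F [ 0.1 -0.2 -0.5] grip 15.9
lin(tool,now) [-0.  -0.5  2.4] 2.4 rotvec [0.001 0.002 0.007] 0.4 lin in target axes [-0.  -0.5  2.4]
```

View pics/w9.png

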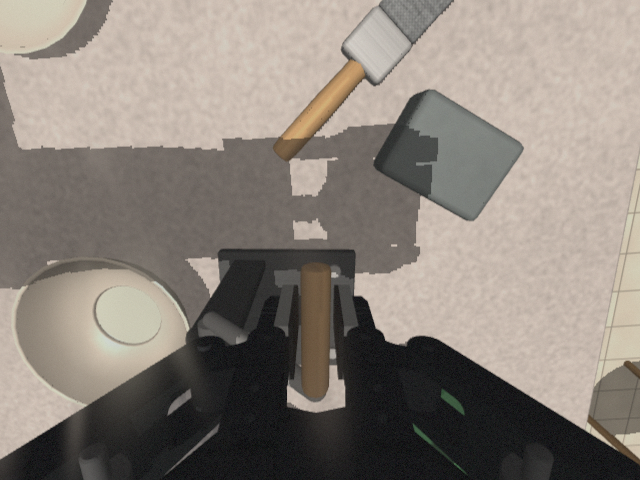

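```bash
python3 -c "
import numpy as np
f=np.arctan2(58,62)
th=np.r_[np.arange(0,1.21,.1),1.24,1.28,1.32,1.36,1.4,1.45,1.5,1.55,1.6,1.66]
x=85*np.cos(f+th);z=85*np.sin(f+th)
for i in range(1,len(th)): print(th[i].round(2),(x[i]-x[i-1]).round(1),(z[i-1]-z[i]).round(1))
"
```

```text
0.1 -6.1 -5.9
0.2 -6.7 -5.3
0.3 -7.2 -4.6
0.4 -7.6 -3.8
0.5 -7.9 -3.1
0.6 -8.2 -2.3
0.7 -8.4 -1.4
0.8 -8.5 -0.6
0.9 -8.5 0.3
1.0 -8.4 1.1
1.1 -8.3 1.9
1.2 -8.0 2.8
1.24 -3.1 1.3
1.28 -3.1 1.5
1.32 -3.0 1.6
1.36 -2.9 1.7
1.4 -2.9 1.8
1.45 -3.5 2.4
1.5 -3.4 2.6
1.55 -3.2 2.8
1.6 -3.1 2.9
1.66 -3.5 3.7
```

```bash
python3 -m creep '[{"grip":16,"linear":[0,-3,-3],"rot":[0,0,0]},{"grip":16,"linear":[0,-3.1,-2.9],"rot":[0,0,0]},{"grip":16,"linear":[0,-3.3,-2.7],"rot":[0,0,0]},{"grip":16,"linear":[0,-3.4,-2.6],"rot":[0,0,0]},{"grip":16,"linear":[0,-3.5,-2.4],"rot":[0,0,0]},{"grip":16,"linear":[0,-3.7,-2.2],"rot":[0,0,0]},{"grip":16,"linear":[0,-3.8,-2],"rot":[0,0,0]},{"grip":16,"linear":[0,-3.8,-1.8],"rot":[0,0,0]},{"grip":16,"linear":[0,-3.9,-1.6],"rot":[0,0,0]},{"grip":16,"linear":[0,-4,-1.5],"rot":[0,0,0]},{"grip":16,"linear":[0,-4.1,-1.2],"rot":[0,0,0]},{"grip":16,"linear":[0,-4.1,-1.1],"rot":[0,0,0]}]'
python3 - <<'E'
from h import *
from rig import imaging
plan(np.array([679.7,78,174]),tilt(0,85.4,0))
p,d=imaging.capture("wrist"); cv2.imwrite("pics/w10.png",p[:,:,::-1])
E
```

```text
time_s: 13.87
eef_pos: [636.0, 81.3, 200.8]
ee_rot: [0.001, 0.732, 0.681, -0.001]
force: [3.6, -0.8, 3.0]
grip_width: 0.187
t 13.87 q [-0.05  0.6   1.15 -0.    1.39  0.02] X [636.   81.3 200.8] F [ 3.6 -0.8  3. ] grip 16.0
lin(tool,now) [-0.1 43.8 26.8] 51.3 rotvec [-0.     0.002  0.007] 0.4 lin in target axes [ 0.2 43.8 26.8]
```

View pics/w10.png

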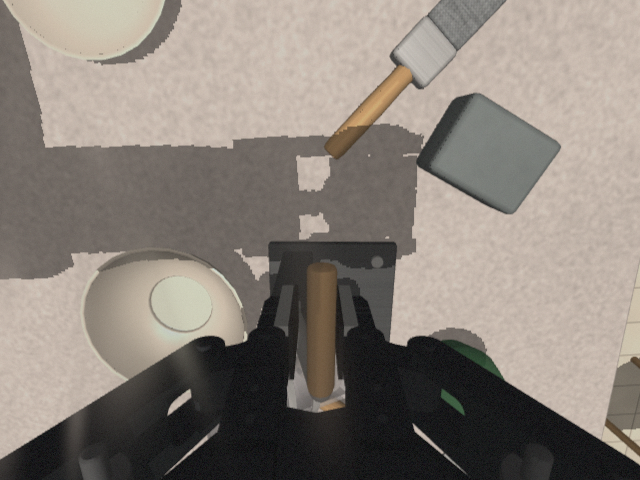

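The handle is still between the pads, at (321,330), and the reaction is about 4 N, so it follows as expected. I'll continue the arc.

```bash
python3 -m creep '[{"grip":16,"linear":[0,-4.2,-0.8],"rot":[0,0,0]},{"grip":16,"linear":[0,-4.2,-0.6],"rot":[0,0,0]},{"grip":16,"linear":[0,-4.2,-0.4],"rot":[0,0,0]},{"grip":16,"linear":[0,-4.3,-0.2],"rot":[0,0,0]},{"grip":16,"linear":[0,-4.2,0],"rot":[0,0,0]},{"grip":16,"linear":[0,-4.3,0.3],"rot":[0,0,0]},{"grip":16,"linear":[0,-4.2,0.4],"rot":[0,0,0]},{"grip":16,"linear":[0,-4.2,0.7],"rot":[0,0,0]},{"grip":16,"linear":[0,-4.2,0.8],"rot":[0,0,0]},{"grip":16,"linear":[0,-4.1,1.1],"rot":[0,0,0]},{"grip":16,"linear":[0,-4.1,1.3],"rot":[0,0,0]},{"grip":16,"linear":[0,-3.9,1.5],"rot":[0,0,0]}]'
python3 -m creep '[{"grip":16,"linear":[0,-1.6,0.6],"rot":[0,0,0]},{"grip":16,"linear":[0,-1.5,0.7],"rot":[0,0,0]},{"grip":16,"linear":[0,-1.6,0.7],"rot":[0,0,0]},{"grip":16,"linear":[0,-1.5,0.8],"rot":[0,0,0]},{"grip":16,"linear":[0,-1.5,0.8],"rot":[0,0,0]},{"grip":16,"linear":[0,-1.5,0.8],"rot":[0,0,0]},{"grip":16,"linear":[0,-1.5,0.8],"rot":[0,0,0]},{"grip":16,"linear":[0,-1.4,0.9],"rot":[0,0,0]},{"grip":16,"linear":[0,-1.5,0.9],"rot":[0,0,0]},{"grip":16,"linear":[0,-1.4,0.9],"rot":[0,0,0]},{"grip":16,"linear":[0,0,0],"rot":[0,0,0]},{"grip":16,"linear":[0,0,0],"rot":[0,0,0]}]'
python3 - <<'E'
from h import *
from rig import imaging
plan(np.array([679.7,78,174]),tilt(0,85.4,0))
p,d=imaging.capture("wrist"); cv2.imwrite("pics/w11.png",p[:,:,::-1])
p,d=imaging.capture("scene"); cv2.imwrite("pics/s11.png",cv2.resize(p[150:330,220:460],None,fx=3,fy=3)[:,:,::-1])
E
```

```text
time_s: 14.92
eef_pos: [585.8, 85.0, 195.9]
ee_rot: [0.0, 0.732, 0.681, -0.001]
force: [2.4, 0.7, 2.0]
grip_width: 0.188
time_s: 15.92
eef_pos: [571.0, 86.1, 187.9]
ee_rot: [-0.0, 0.732, 0.681, -0.001]
force: [-0.0, 0.3, 0.5]
grip_width: 0.185
t 15.92 q [-0.05  0.46  1.4  -0.    1.28  0.02] X [571.   86.1 187.9] F [-0.   0.3  0.5] grip 15.8
lin(tool,now) [-1.000e-01  1.091e+02  1.370e+01] 109.9 rotvec [-0.002  0.002  0.007] 0.4 lin in target axes [  0.6 109.   13.9]
```

View pics/w11.png

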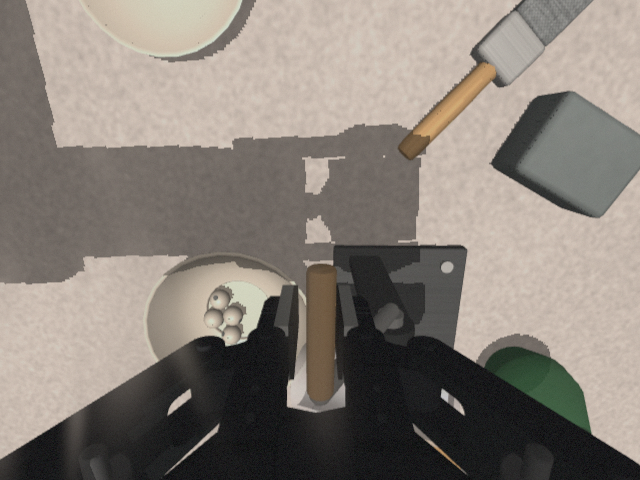

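View pics/s11.png

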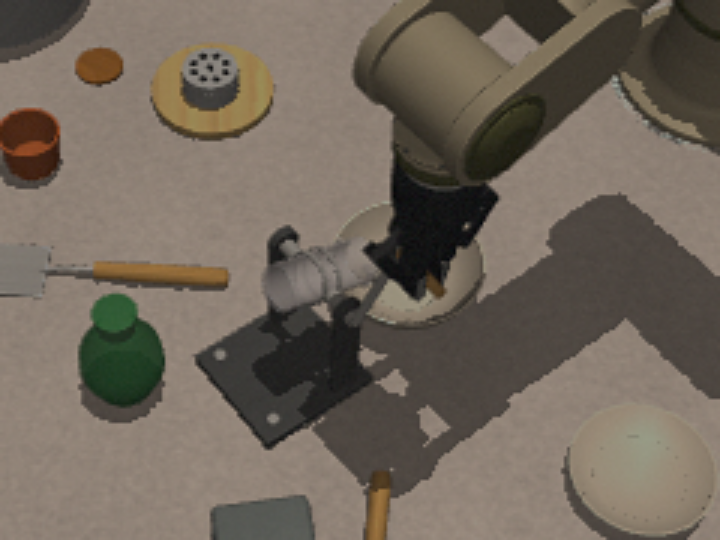

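All four beads are already in the bowl, at (220,298), (213,318), (233,315) and (232,335). I'll release the handle and withdraw.

```bash
python3 -m creep '[{"grip":34,"linear":[0,0,0],"rot":[0,0,0]},{"grip":34,"linear":[0,0,0],"rot":[0,0,0]},{"grip":34,"linear":[0,0,0],"rot":[0,0,0]},{"grip":34,"linear":[0,0,-10],"rot":[0,0,0]},{"grip":34,"linear":[0,0,-25],"rot":[0,0,0]},{"grip":34,"linear":[0,0,-35],"rot":[0,0,0]},{"grip":34,"linear":[0,0,-35],"rot":[0,0,0]},{"grip":34,"linear":[25,0,-25],"rot":[0,0,0]},{"grip":34,"linear":[35,0,0],"rot":[0,0,0]},{"grip":34,"linear":[35,0,0],"rot":[0,0,0]},{"grip":34,"linear":[35,0,0],"rot":[0,0,0]},{"grip":34,"linear":[0,0,0],"rot":[0,0,0]}]'
python3 - <<'E'
from h import *
from rig import imaging
plan(np.array([679.7,78,174]),tilt(0,85.4,0))
c=imaging.camera_params("top"); p,d=imaging.capture("top"); np.savez("pics/t12.npz",K=c["intrinsics"],R=c["R"],t=c["t"],p=p,d=d); cv2.imwrite("pics/t12.png",p[:,:,::-1])
p2,d2=imaging.capture("scene"); cv2.imwrite("pics/s12.png",cv2.resize(p2[130:330,220:460],None,fx=3,fy=3)[:,:,::-1])
z=load("t12");P=cloud(z); 
for u,v in((452,305),(315,297)): print(P[v,u])
m=(P[...,2]>40)&(P[...,2]<52)&(abs(P[...,0]-466)<60)&(abs(P[...,1]+351)<60); print("cap",P[m].mean(0),m.sum())
E
```

```text
time_s: 17.02
eef_pos: [580.3, 221.1, 318.3]
ee_rot: [-0.0, 0.731, 0.683, -0.0]
force: [0.1, 0.3, 0.1]
grip_width: 0.402
t 17.02 q [0.18 0.5  1.   0.   1.64 0.24] X [580.3 221.1 318.3] F [0.1 0.3 0.1] grip 34.4
lin(tool,now) [-136.   109.1  144.2] 226.3 rotvec [-0.001  0.     0.012] 0.7 lin in target axes [-134.7  110.6  144.3]
[ 461.99950995 -342.66598312   45.67751223]
[486.39381547 -11.94642024  20.06479106]
cap [ 468.00119089 -350.17904631   45.88275141] 512
```

View pics/t12.png

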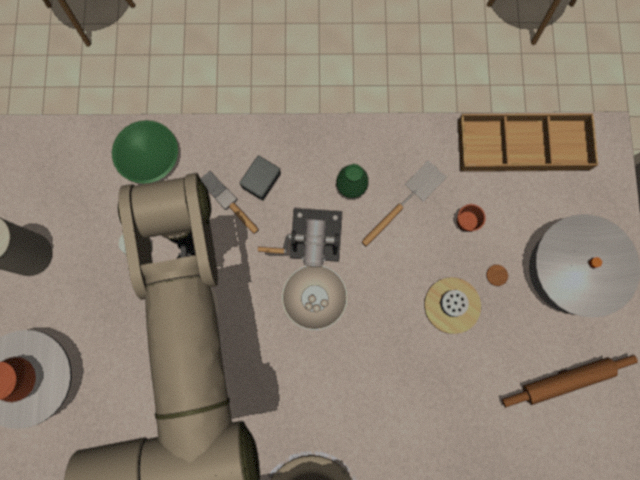

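View pics/s12.png

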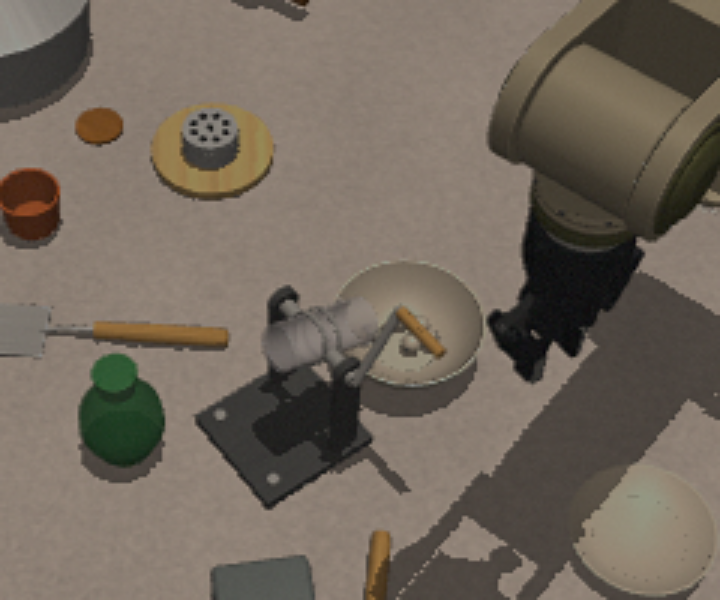

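```bash
python3 -m creep '[{"grip":34,"linear":[0,0,0],"rot":[0,0,0]},{"grip":34,"linear":[0,0,0],"rot":[0,0,0]},{"grip":34,"linear":[0,0,0],"rot":[0,0,0]},{"grip":34,"linear":[0,0,0],"rot":[0,0,0]},{"grip":34,"linear":[0,0,0],"rot":[0,0,0]},{"grip":34,"linear":[0,0,0],"rot":[0,0,0]},{"grip":34,"linear":[0,0,0],"rot":[0,0,0]},{"grip":34,"linear":[0,0,0],"rot":[0,0,0]},{"grip":34,"linear":[0,0,0],"rot":[0,0,0]},{"grip":34,"linear":[0,0,0],"rot":[0,0,0]},{"grip":34,"linear":[0,0,0],"rot":[0,0,0]},{"grip":34,"linear":[0,0,0],"rot":[0,0,0]}]'
python3 - <<'E'
from h import *
from rig import imaging
a=load("t12")["p"]; p,d=imaging.capture("top")
f=lambda i: cv2.resize(i[255:340,270:360],None,fx=4.4,fy=5,interpolation=2)
cv2.imwrite("pics/b13.png",np.hstack([f(a),f(p)])[:,:,::-1])
E
```

```text
time_s: 18.12
eef_pos: [581.0, 216.0, 317.9]
ee_rot: [0.0, 0.732, 0.681, -0.001]
force: [-0.1, -0.3, -0.6]
grip_width: 0.398
```

View pics/b13.png

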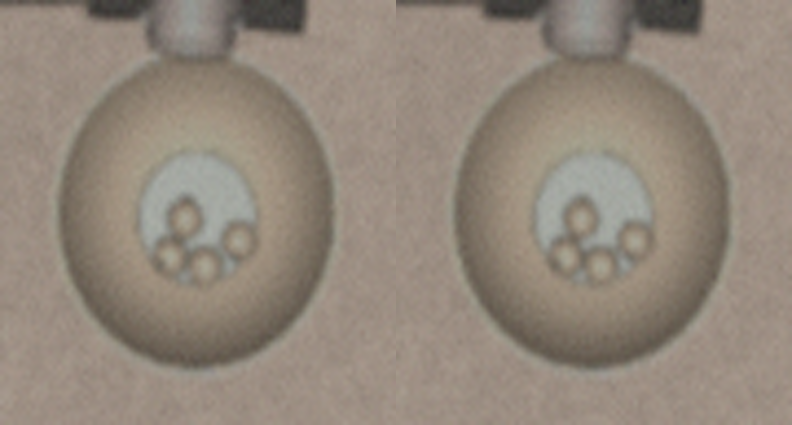

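The two crops, about a second apart, show four beads at the same places on the bowl's floor, so they are at rest.

```bash
python3 -c "
from rig import ctrl
print(ctrl.finish_job())"
```

```text
the job is handed in; nothing more can be done
None
```

The job is done and handed in at about 18 s of the 67 s allowed; the interface gave no verdict. I turned the cap 1.35 rad anticlockwise with the jar at rest and pulled it off along its axis. I set it open side down on the bat and let go. Then I tipped the jar by its crank to about 1.4 rad, with the fingers loosely round the handle, and drew the arm clear.

Last checks:
- **Cap:** its top is level at about z = 46 mm, as it should be on the bat. Its centre is about 3 mm from the bat's.
- **Beads:** all four lie on the bowl's floor, in the same places in two pictures about a second apart.
- **Other things:** the bowl and the bystanders in view show no shift. In the last top picture the arm hides the crock and part of the glaze jar, so I did not check those two at the end.
- **Gripper:** it hangs free with near-zero force.

No check failed. The only disagreements were 2–3 mm between camera fixes and about 1 mm of noise in the pose readings.

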